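# Unpack a chromatography column and clip it into its holder

## Task

Swing both flaps of the small cardboard carton open past upright and lift out the steel chromatography column. Press it down into the two forks of the column holder, with its thick guard end towards the holder's upright inlet bracket, until it sits fully home at both ends and the sprung jaw has closed over it; then let go. Leave the bottles, the timer and the tape as they stand.

Things in the scene. Friction and masses are not known exactly. Their poses are not given: they have to be found in the camera images.
- carton: Fixed brown cardboard carton, 116 x 216 x 66 mm (x, y, z), walls and floor 3 mm, long side along its y. Origin: centre of its underside. Inside, two card saddles (14 mm long, at y = -40 and +40 mm, tops 37 mm up) carry the column in notches 16 mm wide; between them it is empty down to the floor.
- flap_p (a joint): Crease hinge of the flap at the carton's +y end, stiff, stays where it is left; 0 = level (closed), grows as the free edge swings up and outwards, 1.57 = upright, stop at 2.2 rad. It starts ajar.
- flap_n (a joint): The same for the flap at the carton's -y end.
- flap_p_hinge (a point): Middle of the crease of the +y flap, 66 mm up, at y = +106.5 mm of the carton. The flap is 114 mm wide, 3 mm thick, and 95 mm from crease to free edge, with a thumb notch 54 mm wide and 16 mm deep in the middle of that edge. Closed, the two free edges are 23 mm apart (55 mm between the notches).
- flap_n_hinge (a point): Middle of the crease of the -y flap, 66 mm up, at y = -106.5 mm of the carton; same flap.
- flap_p_edge (a point): Middle of the +y flap's edge in its thumb notch, 79 mm from the crease.
- flap_n_edge (a point): Middle of the -y flap's edge in its thumb notch, 79 mm from the crease.
- column: Loose stainless steel chromatography column, 0.24 kg: a round tube 14 mm in diameter along its own y, bare from y = -56 to +56 mm. Origin: on its axis, midway between the end fittings. At -y a hex nut 22 mm across, 16 mm long, and a small white plug (ends at -88 mm); at +y the thick guard end. In the carton it lies level along the carton's y, axis 32 mm above the worktop.
- column_guard (a point): Middle of the column's thick guard end, on the axis, 73 mm from the column's origin: a knurled cylinder 24 mm across and 34 mm long with a small white plug (ends 103 mm from the column's origin).
- holder: Fixed column holder: white base plate 96 x 226 x 12 mm, long side along its y, with two upright forks at y = -42 and +42 mm, each 12 mm wide along y, about 70 mm clear between them. A fork is a seat (floor 45 mm up), a fixed rear prong on +x flaring back to 73 mm up, and on -x a nose of the sprung jaw. The end fittings go outside the forks (8 mm play). Origin: centre of the underside.
- holder_seat (a point): Where the column's origin belongs when home: on the seated axis midway between the forks, 52 mm above the worktop. The seated column lies along the holder's y, guard end towards +y.
- holder_inlet (a point): Inlet union, a steel fitting at the height of the seated axis, on the upright steel bracket (34 mm wide, 70 mm high) at the holder's +y end, y = +113 mm.
- jaw (a joint): Sprung hinged steel jaw of the holder: one jaw, two noses, pivot 26 mm up at x = -12.5 mm, axis along y. 0 = closed; grows as the noses swing out (-x), stop 0.6 rad. Mouth 25 mm wide at the top, 11 mm between nose and rear prong: the 14 mm tube, pressed down with about 10 to 15 N, opens it to about 0.1 rad; it then closes over the tube.
- reagent_bottle: Bystander: small clear bottle with a white cap, 45 mm across, 118 mm high; origin centre of underside.
- media_bottle: Bystander: glass media bottle with a screw cap, 69 mm across, 172 mm high; origin centre of underside.
- timer: Bystander: bench timer 37 x 68 x 49 mm; origin centre of underside.
- tape_roll: Bystander: lying roll of tape, 85 mm across, 19 mm high; origin centre of underside.

How it is judged (in metres and radians):
On the way, in this order (a step that is already met when the one before it is completed fails the run):
1. both carton flaps stand open, upright or further (value of joint each of flap_p, flap_n above 1.4 rad), for 0.2 s.
2. the column is lifted clear of the carton (height (world z) of column above 0.09 m), for 0.1 s.
3. the column is pressed down past the jaw, forcing it open (value of joint jaw above 0.05 rad and horizontal distance between column and holder_seat below 0.015 m and contact force between column and jaw above 0.5 N).
At the end, for the whole second after the job is handed in: The column lies in both forks: its origin within 2.5 mm in height and 11 mm horizontally of the holder's seat point, its axis within 0.05 rad of the holder's y, guard end towards the inlet bracket, the jaw closed (under 0.03 rad), and the column released and at rest (z of column in the frame of holder_seat between -0.0025 and 0.0025 m and horizontal distance between column and holder_seat below 0.011 m and angle between the y axis of column and the y axis of holder, either way round below 0.05 rad and y of column_guard in the frame of holder above 0.05 m and value of joint jaw below 0.03 rad and linear speed of column below 0.02 m/s and angular speed of column below 0.2 rad/s); the robot touches nothing.
It fails at once if the reagent bottle is moved by more than 30 mm or tipped (distance of reagent_bottle from where it was at the start of the episode above 0.03 m or angle between reagent_bottle's own z axis and vertical above 0.3 rad).
It fails at once if the media bottle is moved by more than 30 mm or tipped (distance of media_bottle from where it was at the start of the episode above 0.03 m or angle between media_bottle's own z axis and vertical above 0.3 rad).
It fails at once if the timer is moved by more than 30 mm or tipped (distance of timer from where it was at the start of the episode above 0.03 m or angle between timer's own z axis and vertical above 0.3 rad).
It fails at once if the tape roll is moved by more than 30 mm or tipped (distance of tape_roll from where it was at the start of the episode above 0.03 m or angle between tape_roll's own z axis and vertical above 0.3 rad).
It also fails if it takes over 59 s, if anything falls off the work surface, if the arm or the gripper's body presses on something with over 40 N, if the wrist force passes 120 N, or if a joint passes its speed limit or range.

## Robot

A 6-joint arm with a two-finger parallel gripper is mounted at the origin on a cart in front of the work surface, level with it; the furniture and walls round the work are solid. World frame = base frame: x ahead of the robot, y to its left, z up, the work surface at z = 0. Lengths are in m, angles in degrees, forces in N, time in s.
With the tool pointing down it reaches from about 0.25 to 0.775 m from the base axis. Payload 4 kg.
Tool frame: the origin (TCP) lies on the mounting face of the last link; the fingertips stand ahead of it and the grasp point (between the pads) lies 180 mm ahead of it (arm.tip_extent is the z of the fingertips in the tool frame, in m); z points along the fingers, x is the direction in which the jaws open and shut, and the axes are right-handed (so a half turn about z gives the same grasp; the last joint's range is limited). The gripper opens to 94 mm and grips with 3 to 60 N. Pads are 16 mm wide; open, the fingers measure 119 mm over their backs; the gripper's body (75 mm by 177 mm) begins 78 mm behind the grasp point.
Start: joints at [-69.047, 4.996, 78.535, -0, 96.463, -5.907], TCP at [0.248, -0.491, 0.405] pointing down, gripper open.
Joint ranges: [-177.83, 177.83], [-43.37, 116.18], [15.69, 146.23], [-61.86, 241.86], [9.47, 152.12], [-147.06, 147.06]. Speed limits (degrees/s): [159.86, 159.86, 180, 180, 180, 180].

## Interface

Orientations are given as a 3x3 rotation matrix whose columns are the frame's x, y, z axes.
In Python, from rig import arm gives the robot as it stands. The module is installed in compiled form; this text tells all that it offers.
- The arm moves only by the shell command python3 -m jog 'ROWS'. ROWS is JSON, a list of rows, each an object with "delta_pos": the shift along the tool's x, y, z as a fraction of full scale, a list of three; "rotation": the turn, a rotation vector about the tool's x, y, z as a fraction of full scale, a list of three; "jaw": the opening, from -1 (shut) to 1 (fully open), so that 0 is half open. A call has exactly 5 rows; each row shifts and turns the pose as measured when the row begins, along the tool's axes as they then stand; what a row does not reach is not made up. Full scale, the value 1, is 0.025 m for a shift and 0.12 rad for a turn. A row lasts 1/8 s, in which the tool goes at most 62.5 mm and 10.7 degrees, less where a joint would pass 70% of its speed; a pose out of reach is approached as far as the arm can. A call with a number of a shift or a turn outside -1 to 1 is refused whole. A call with a gripper value outside its range is refused whole. The fingers move at their own pace and stop on an object; the grip force is fixed at half the most. Time passes only in rows, so rows that do not move let the fingers close, or fill a call up. It gives the time, the measured TCP pose, the force and the opening at its end, in the units of the state.
- arm.state(): the state, without advancing time (a new reading comes with each control period).
- arm.get_image(name): name is "side" or "top" or "wrist"; returns a dict with "color" (400x640x3 uint8, red, green, blue), "intrinsics" (3x3 intrinsics, pixels), "world_from_camera" (4x4, takes a point from camera to world coordinates). Camera axes: x right, y down, z forward; pixel columns grow to the right and rows downward; lengths in m; the calibration is good to about 2 mm. The wrist camera is an equidistant fisheye: a pixel r from the principal point sees the ray r / f radians off the axis. A picture is of the moment at which its call begins. There is no depth.
- arm.sign_off(): hands the job in, once; it reports no verdict.
The state is a dict: "time": time; "q": joint angles; "qd": joint speeds; "joint_efforts": joint torques, N m; "ee_pos": TCP position; "tcp_rot": TCP orientation; "force": force on the tool from outside, world axes, zero at the start; "ft_torque": the same for the moment, N m; "opening": finger opening in m.
Only numpy, scipy, OpenCV 4.12 (cv2) and the standard library are available. Lean on these libraries where they do the work, as an engineer would, in place of code of your own. Each camera call takes 0.05 s, during which the arm holds its last target. There are 200 camera calls.

## Working session

There is one attempt and no reset: what is moved stays moved. The work goes in short steps, Python scripts to look and compute and a shell command to move; the robot and the scene stay as the last step left them, time stands still between calls to the robot, and variables do not carry over. Pictures are saved under pics/ and viewed, about 8 in all and at most 12, crops included, and the job is handed in when it is done.

```bash
mkdir -p pics; cat > h.py <<'E'
import numpy as np, cv2
from rig import arm
def save(n,f,crop=None,s=1):
    d=arm.get_image(n); im=d["color"][...,::-1].copy(); np.savez(f"pics/{f}.npz",**d)
    if crop: im=im[crop[1]:crop[3],crop[0]:crop[2]]
    if s!=1: im=cv2.resize(im,None,fx=s,fy=s,interpolation=cv2.INTER_CUBIC)
    cv2.imwrite(f"pics/{f}.png",im); return d
def ray(d,u,v):
    K=d["intrinsics"];T=d["world_from_camera"]
    r=T[:3,:3]@np.linalg.solve(K,[u,v,1.]); return T[:3,3],r/np.linalg.norm(r)
def onz(d,u,v,z):
    o,r=ray(d,u,v); return o+r*(z-o[2])/r[2]
def proj(d,p):
    T=np.linalg.inv(d["world_from_camera"]); c=T[:3,:3]@p+T[:3,3]; c=d["intrinsics"]@c; return c[:2]/c[2]
E
python3 - <<'E'
from h import *
for n in("top","side"):
    d=save(n,n+"0"); print(n,d["intrinsics"].round(1).tolist(),d["world_from_camera"].round(3).tolist())
s=arm.state(); print({k:np.round(v,3).tolist() for k,v in s.items()},arm.tip_extent)
E
```

```text
top [[376.4, 0.0, 320.7], [0.0, 376.4, 200.9], [0.0, 0.0, 1.0]] [[-0.011, -0.999, 0.036, 0.499], [-1.0, 0.01, -0.028, 0.017], [0.027, -0.036, -0.999, 1.035], [0.0, 0.0, 0.0, 1.0]]
side [[380.9, 0.0, 317.1], [0.0, 380.9, 198.4], [0.0, 0.0, 1.0]] [[-1.0, -0.008, -0.004, 0.559], [-0.002, 0.666, -0.746, 0.941], [0.009, -0.745, -0.666, 0.93], [0.0, 0.0, 0.0, 1.0]]
{'time': 0.1, 'q': [-69.046, 5.036, 78.613, -0.002, 96.465, -5.908], 'qd': [-0.086, -0.093, -0.176, -0.005, -0.095, 0.034], 'joint_efforts': [0.003, -34.125, -30.33, 0.072, 0.03, -0.0], 'ee_pos': [0.248, -0.491, 0.404], 'tcp_rot': [[0.452, -0.892, -0.001], [-0.892, -0.452, 0.002], [-0.002, -0.0, -1.0]], 'force': [0.196, 0.418, -0.097], 'ft_torque': [-0.009, -0.031, 0.017], 'opening': 0.094} 0.1992
```

View pics/top0.png

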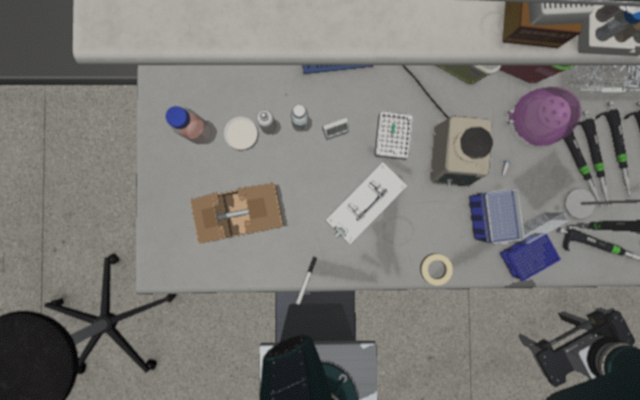

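View pics/side0.png

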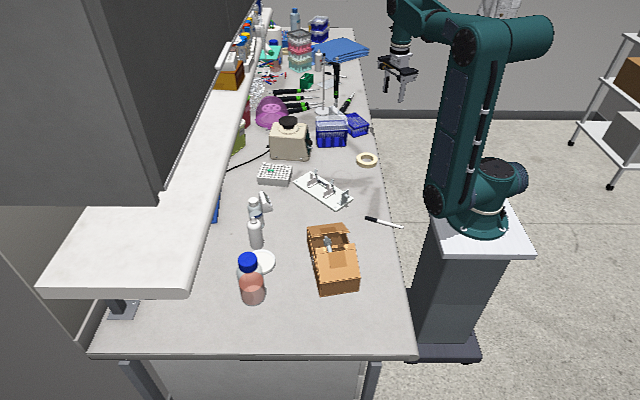

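```bash
python3 - <<'E'
from h import *
t=np.load("pics/top0.npz")["color"][...,::-1]; s=np.load("pics/side0.npz")["color"][...,::-1]
c=lambda im,x0,y0,w,h:cv2.resize(im[y0:y0+h,x0:x0+w],(400,300),interpolation=cv2.INTER_CUBIC)
m=np.vstack([np.hstack([c(t,185,175,104,78),c(t,315,155,104,78)]),np.hstack([c(s,285,215,104,78),c(s,275,155,88,66)])])
cv2.imwrite("pics/m1.png",m)
E
```

```text
(no output)
```

View pics/m1.png

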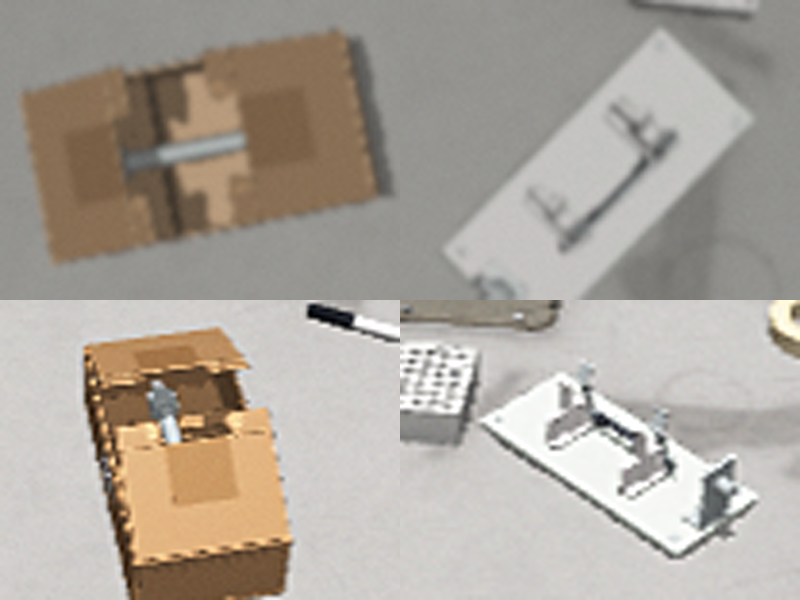

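```bash
python3 - <<'E'
from h import *
t=np.load("pics/top0.npz"); s=np.load("pics/side0.npz")
f=lambda x,y:(185+x/3.846,175+y/3.846)
for n,p in dict(A=(22,92),B=(50,262),C=(345,30),D=(380,195)).items(): print(n,onz(t,*f(*p),0.066).round(3),onz(t,*f(*p),0.0).round(3))
g=lambda x,y:(285+x/3.846,215+(y-300)/3.846)
for n,p in dict(A=(133,560),B=(290,540),C=(85,345),D=(220,330)).items(): print('s',n,onz(s,*g(*p),0.066).round(3))
# holder base corners top z=.012
hh=lambda x,y:(315+(x-400)/3.846,155+y/3.846)
for p in [(658,28),(755,118),(443,250)]: print('h',onz(t,*hh(*p),0.012).round(4))
k=lambda x,y:(275+(x-400)/4.545,155+(y-300)/4.545)
for p in [(562,372),(478,420),(675,555),(760,495)]: print('hs',onz(s,*k(*p),0.012).round(4))
w=arm.get_image("wrist"); st=arm.state()
T=np.eye(4);T[:3,:3]=st["tcp_rot"];T[:3,3]=st["ee_pos"]
print(w["intrinsics"].round(1).tolist(),(np.linalg.inv(T)@w["world_from_camera"]).round(3))
E
```

```text
A [0.543 0.321 0.066] [0.546 0.342 0.   ]
B [0.43  0.303 0.066] [0.425 0.322 0.   ]
C [0.582 0.107 0.066] [0.588 0.114 0.   ]
D [0.472 0.085 0.066] [0.47  0.089 0.   ]
s A [0.546 0.318 0.066]
s B [0.433 0.3   0.066]
s C [0.585 0.108 0.066]
s D [0.473 0.089 0.066]
h [ 0.6407 -0.1815  0.012 ]
h [ 0.5758 -0.2499  0.012 ]
h [ 0.4844 -0.0263  0.012 ]
hs [ 0.579  -0.2491  0.012 ]
hs [ 0.6483 -0.1825  0.012 ]
hs [ 0.4888 -0.021   0.012 ]
hs [ 0.4186 -0.0911  0.012 ]
[[309.7, 0.0, 318.7], [0.0, 309.7, 201.0], [0.0, 0.0, 1.0]] [[ 1.    -0.002  0.001 -0.001]
 [ 0.001  0.962  0.274 -0.081]
 [-0.001 -0.274  0.962  0.021]
 [ 0.     0.     0.     1.   ]]
```

```bash
cat >> h.py <<'E'
def Rz(yaw,tilt=0):
    # tool down, tool x at yaw (deg) ; tilt about tool x (deg)
    from scipy.spatial.transform import Rotation as Ro
    return (Ro.from_euler('z',yaw,degrees=True)*Ro.from_euler('x',180,degrees=True)*Ro.from_euler('x',tilt,degrees=True)).as_matrix()
def st(p=True):
    s=arm.state();R=np.array(s["tcp_rot"]);
    if p: print("t",round(s["time"],2),"pos",np.round(s["ee_pos"],4),"tip180",np.round(np.array(s["ee_pos"])+.18*R[:,2],4),"z",R[:,2].round(3),"yaw",np.degrees(np.arctan2(R[1,0],R[0,0])).round(1),"F",np.round(s["force"],1),"q",np.round(s["q"]).tolist(),"op",round(s["opening"],4))
    return np.array(s["ee_pos"]),R
def need(pos,R1,p=True):
    from scipy.spatial.transform import Rotation as Ro
    P,R=st(p); rv=Ro.from_matrix(R.T@R1).as_rotvec()
    print("shift units",(R.T@(np.array(pos)-P)/.025).round(2),"rot units",(rv/.12).round(2))
E
J='python3 -m jog'
python3 -m jog '[{"delta_pos":[-0.92,-1,0],"rotation":[0,0,0],"jaw":1},{"delta_pos":[-0.92,-1,0],"rotation":[0,0,0],"jaw":1},{"delta_pos":[-0.92,-1,0],"rotation":[0,0,0],"jaw":1},{"delta_pos":[-0.92,-1,0],"rotation":[0,0,0],"jaw":1},{"delta_pos":[-0.92,-1,0],"rotation":[0,0,0],"jaw":1}]'
python3 -c "
from h import *
need([.508,.204,.40],Rz(10.4))"
```

```text
time: 0.78
ee_pos: [0.3087, -0.3288, 0.4011]
tcp_rot: [[0.448, -0.894, -0.003], [-0.894, -0.448, 0.006], [-0.007, -0.0, -1.0]]
force: [0.3, 0.1, 0.7]
opening: 0.0944
t 0.78 pos [ 0.3087 -0.3288  0.4011] tip180 [ 0.3081 -0.3277  0.2211] z [-0.003  0.006 -1.   ] yaw -63.4 F [0.3 0.1 0.7] q [-54.0, -8.0, 91.0, 0.0, 97.0, 9.0] op 0.0944
shift units [-15.49 -16.67   0.15] rot units [ -0.04   0.05 -10.73]
```

```bash
python3 -m jog '[{"delta_pos":[-0.93,-1,0],"rotation":[0,0,0],"jaw":1},{"delta_pos":[-0.93,-1,0],"rotation":[0,0,0],"jaw":1},{"delta_pos":[-0.93,-1,0],"rotation":[0,0,0],"jaw":1},{"delta_pos":[-0.93,-1,0],"rotation":[0,0,0],"jaw":1},{"delta_pos":[-0.93,-1,0],"rotation":[0,0,0],"jaw":1}]' | head -2
python3 -m jog '[{"delta_pos":[-0.93,-1,0],"rotation":[0,0,0],"jaw":0},{"delta_pos":[-0.93,-1,0],"rotation":[0,0,0],"jaw":-1},{"delta_pos":[-0.93,-1,0],"rotation":[0,0,0],"jaw":-1},{"delta_pos":[-0.93,-1,0],"rotation":[0,0,0],"jaw":-1},{"delta_pos":[-0.93,-1,0],"rotation":[0,0,0],"jaw":-1}]' | head -2
python3 -m jog '[{"delta_pos":[-0.93,-1,0],"rotation":[0,0,0],"jaw":-1},{"delta_pos":[-0.93,-1,0],"rotation":[0,0,0],"jaw":-1},{"delta_pos":[-0.93,-1,0],"rotation":[0,0,0],"jaw":-1},{"delta_pos":[-0.93,-1,0],"rotation":[0,0,0],"jaw":-1},{"delta_pos":[-0.93,-1,0],"rotation":[0,0,0],"jaw":-1}]' | head -2
python3 -m jog '[{"delta_pos":[-0.5,-0.7,0],"rotation":[0,0,-0.5],"jaw":-1},{"delta_pos":[0,0,0],"rotation":[0,0,-1],"jaw":-1},{"delta_pos":[0,0,0],"rotation":[0,0,-1],"jaw":-1},{"delta_pos":[0,0,0],"rotation":[0,0,-1],"jaw":-1},{"delta_pos":[0,0,0],"rotation":[0,0,-1],"jaw":-1}]' | head -2
python3 -m jog '[{"delta_pos":[0,0,0],"rotation":[0,0,-1],"jaw":-1},{"delta_pos":[0,0,0],"rotation":[0,0,-1],"jaw":-1},{"delta_pos":[0,0,0],"rotation":[0,0,-1],"jaw":-1},{"delta_pos":[0,0,0],"rotation":[0,0,-1],"jaw":-1},{"delta_pos":[0,0,0],"rotation":[0,0,-1],"jaw":-1}]' | head -2
python3 -c "
from h import *
need([.508,.204,.40],Rz(10.4)); save('wrist','w1',s=1.25)"
```

```text
time: 1.4
ee_pos: [0.3692, -0.1631, 0.4004]
time: 2.02
ee_pos: [0.4297, 0.0027, 0.4001]
time: 2.65
ee_pos: [0.4904, 0.1684, 0.3993]
time: 3.28
ee_pos: [0.502, 0.1896, 0.397]
time: 3.9
ee_pos: [0.503, 0.1879, 0.3957]
t 3.9 pos [0.503  0.1879 0.3957] tip180 [0.5002 0.1883 0.2157] z [-0.015  0.002 -1.   ] yaw 5.2 F [ 0.1 -0.1 -0. ] q [14.0, 4.0, 81.0, 0.0, 96.0, 9.0] op 0.0007
shift units [ 0.26 -0.62 -0.17] rot units [-0.03  0.12 -0.76]
```

View pics/w1.png

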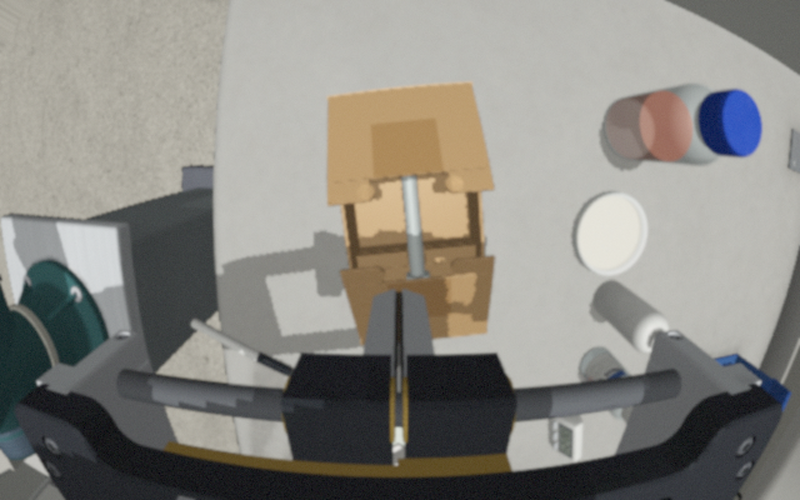

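```bash
cat >> h.py <<'E'
C0=np.array([.508,.204,0]); yc=np.radians(10.4)
RC=np.array([[np.cos(yc),-np.sin(yc),0],[np.sin(yc),np.cos(yc),0],[0,0,1]])
def wray(d,u,v):
    K=d["intrinsics"];T=d["world_from_camera"]
    a=np.array([u-K[0,2],v-K[1,2]])/K[0,0]; r=np.hypot(*a)
    c=np.r_[a/r*np.sin(r),np.cos(r)]; return T[:3,3],T[:3,:3]@c
def onx(o,r,x):  # carton plane x -> carton coords
    o=RC.T@(o-C0); r=RC.T@r; return o+r*(x-o[0])/r[0]
E
python3 - <<'E'
from h import *
d=np.load("pics/w1.npz")
for n,p,x in [("P",(328,204),-.057),("P",(492,188),.057),("N",(342,270),-.057),("N",(494,257),.057)]:
    o,r=wray(d,p[0]/1.25,p[1]/1.25); c=onx(o,r,x); h=.1065 if n=="P" else -.1065
    print(n,c.round(4),"L",np.hypot(abs(h)-abs(c[1]),c[2]-.066).round(3),"ang",np.degrees(np.arctan2(c[2]-.066,(h-c[1])*np.sign(h))).round(1))
for p in [(328,98),(472,84),(360,342),(487,333)]:
    o,r=wray(d,p[0]/1.25,p[1]/1.25); q=o+r*(.066-o[2])/r[2]; print((RC.T@(q-C0)).round(3))
t=np.load("pics/top0.npz"); f=lambda x,y:(185+x/3.846,175+y/3.846)
for p,x in [((122,68),.057),((205,50),.057),((150,240),-.057),((245,215),-.057)]:
    print('top',onx(*ray(t,*f(*p)),x).round(3))
s=np.load("pics/side0.npz"); g=lambda x,y:(285+x/3.846,215+(y-300)/3.846)
for p,x in [((120,425),.057),((270,408),-.057),((105,382),.057),((245,368),-.057)]:
    print('side',onx(*ray(s,*g(*p)),x).round(3))
E
```

```text
P [-0.057   0.0297  0.1081] L 0.088 ang 28.7
P [0.057  0.0321 0.1172] L 0.09 ang 34.5
N [-0.057  -0.0258  0.0893] L 0.084 ang 16.1
N [ 0.057  -0.0173  0.1156] L 0.102 ang 29.1
[-0.056  0.11   0.066]
[0.058 0.111 0.066]
[-0.055 -0.103  0.066]
[ 0.061 -0.105  0.066]
top [0.057 0.038 0.081]
top [ 0.057 -0.019  0.094]
top [-0.057  0.041  0.079]
top [-0.057  0.04  -0.294]
side [0.057 0.045 0.142]
side [-0.057  0.032  0.123]
side [ 0.057 -0.018  0.119]
side [-0.057 -0.037  0.093]
```

```bash
cat >> h.py <<'E'
def plan(wps,yaw=10.4,ext=.199,fmt=True):
    """wps: (x,y,z of tip in carton, tilt, nrows); prints a move list"""
    from scipy.spatial.transform import Rotation as Ro, Slerp
    P,R=st()
    for x,y,z,tl,n in wps:
        R1=Rz(yaw,tl); P1=C0+RC@np.array([x,y,z])-ext*R1[:,2]
        rv=Ro.from_matrix(R.T@R1).as_rotvec(); out=[]
        Pc,Rc=P,R
        for i in range(n):
            Rn=R@Ro.from_rotvec(rv*(i+1)/n).as_matrix(); Pn=P+(P1-P)*(i+1)/n
            out.append((Rc.T@(Pn-Pc)/.025).round(2).tolist()); Pc,Rc=Pn,Rn
        print((x,y,z,tl),"rot",(rv/n/.12).round(2),"shifts",out if np.abs(rv).max()>.02 else [out[0],n])
        P,R=P1,R1
E
python3 -c "
from h import *
plan([(0,-.006,.16,40,6),(0,-.006,.134,40,2),(0,.045,.072,40,5),(0,.06,.1,40,3),(0,.078,.108,40,2),(0,.118,.118,40,3)])"
```

```text
t 3.95 pos [0.503  0.1878 0.3956] tip180 [0.5001 0.1882 0.2157] z [-0.016  0.002 -1.   ] yaw 5.3 F [0.1 0.2 0.4] q [14.0, 4.0, 81.0, 0.0, 96.0, 9.0] op 0.0004
(0, -0.006, 0.16, 40) rot [ 0.96 -0.02 -0.12] shifts [[0.13, 0.79, 0.55], [0.12, 0.85, 0.46], [0.11, 0.9, 0.35], [0.09, 0.93, 0.25], [0.08, 0.96, 0.14], [0.07, 0.97, 0.03]]
(0, -0.006, 0.134, 40) rot [0. 0. 0.] shifts [[0.0, 0.33, 0.4], 2]
(0, 0.045, 0.072, 40) rot [0. 0. 0.] shifts [[-0.0, 0.01, 0.64], 5]
(0, 0.06, 0.1, 40) rot [0. 0. 0.] shifts [[-0.0, -0.39, -0.16], 3]
(0, 0.078, 0.108, 40) rot [0. 0. 0.] shifts [[-0.0, -0.38, 0.11], 2]
(0, 0.118, 0.118, 40) rot [0. 0. 0.] shifts [[-0.0, -0.49, 0.24], 3]
```

```bash
python3 -m jog '[{"delta_pos":[0.13,0.79,0.55],"rotation":[0.96,0,-0.12],"jaw":-1},{"delta_pos":[0.12,0.85,0.46],"rotation":[0.96,0,-0.12],"jaw":-1},{"delta_pos":[0.11,0.9,0.35],"rotation":[0.96,0,-0.12],"jaw":-1},{"delta_pos":[0.09,0.93,0.25],"rotation":[0.96,0,-0.12],"jaw":-1},{"delta_pos":[0.08,0.96,0.14],"rotation":[0.96,0,-0.12],"jaw":-1}]' | head -2
python3 -m jog '[{"delta_pos":[0.07,0.97,0.03],"rotation":[0.96,0,-0.12],"jaw":-1},{"delta_pos":[0,0.3,0.4],"rotation":[0,0,0],"jaw":-1},{"delta_pos":[0,0.3,0.4],"rotation":[0,0,0],"jaw":-1},{"delta_pos":[0,0,0],"rotation":[0,0,0],"jaw":-1},{"delta_pos":[0,0,0],"rotation":[0,0,0],"jaw":-1}]' | head -2
python3 -c "
from h import *
plan([(0,.045,.072,40,5),(0,.06,.1,40,3),(0,.078,.108,40,2),(0,.118,.118,40,3)])
save('side','s2',(230,170,390,300),5)"
```

```text
time: 4.58
ee_pos: [0.5286, 0.0897, 0.3256]
time: 5.2
ee_pos: [0.5339, 0.0715, 0.2835]
t 5.2 pos [0.5339 0.0715 0.2835] tip180 [0.5159 0.1875 0.1471] z [-0.1    0.645 -0.758] yaw 10.0 F [0.5 0.1 0.1] q [-9.0, 10.0, 92.0, 39.0, 92.0, -22.0] op 0.0005
(0, 0.045, 0.072, 40) rot [-0.02 -0.03  0.01] shifts [[-0.02, -0.01, 0.63], 5]
(0, 0.06, 0.1, 40) rot [0. 0. 0.] shifts [[-0.0, -0.39, -0.16], 3]
(0, 0.078, 0.108, 40) rot [0. 0. 0.] shifts [[-0.0, -0.38, 0.11], 2]
(0, 0.118, 0.118, 40) rot [0. 0. 0.] shifts [[-0.0, -0.49, 0.24], 3]
```

View pics/s2.png

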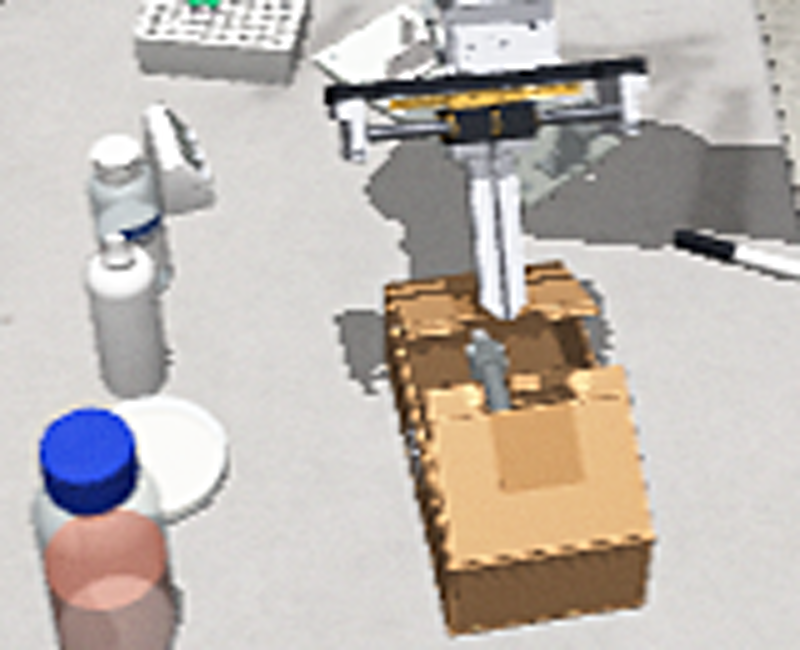

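```bash
python3 -m jog '[{"delta_pos":[0,0,0.63],"rotation":[0,0,0],"jaw":-1},{"delta_pos":[0,0,0.63],"rotation":[0,0,0],"jaw":-1},{"delta_pos":[0,0,0.63],"rotation":[0,0,0],"jaw":-1},{"delta_pos":[0,0,0.63],"rotation":[0,0,0],"jaw":-1},{"delta_pos":[0,0,0.63],"rotation":[0,0,0],"jaw":-1}]' | sed -n '2p;4p'
python3 -m jog '[{"delta_pos":[0,-0.39,-0.16],"rotation":[0,0,0],"jaw":-1},{"delta_pos":[0,-0.39,-0.16],"rotation":[0,0,0],"jaw":-1},{"delta_pos":[0,-0.39,-0.16],"rotation":[0,0,0],"jaw":-1},{"delta_pos":[0,-0.38,0.11],"rotation":[0,0,0],"jaw":-1},{"delta_pos":[0,-0.38,0.11],"rotation":[0,0,0],"jaw":-1}]' | sed -n '2p;4p'
python3 -c "
from h import *
plan([(0,.078,.108,40,1),(0,.118,.118,40,3)])
save('side','s3',(270,170,390,270),5)"
```

```text
ee_pos: [0.5254, 0.1265, 0.2213]
force: [-0.2, -1.1, -0.6]
ee_pos: [0.5189, 0.1602, 0.2604]
force: [0.7, -0.1, -0.4]
t 6.5 pos [0.5189 0.1602 0.2604] tip180 [0.5012 0.2761 0.1238] z [-0.098  0.644 -0.759] yaw 10.1 F [ 0.7 -0.1 -0.4] q [1.0, 10.0, 95.0, 40.0, 84.0, -17.0] op 0.0008
(0, 0.078, 0.108, 40) rot [-0.09 -0.16  0.07] shifts [[-0.11, 0.15, -0.13], 1]
(0, 0.118, 0.118, 40) rot [0. 0. 0.] shifts [[-0.0, -0.49, 0.24], 3]
```

View pics/s3.png

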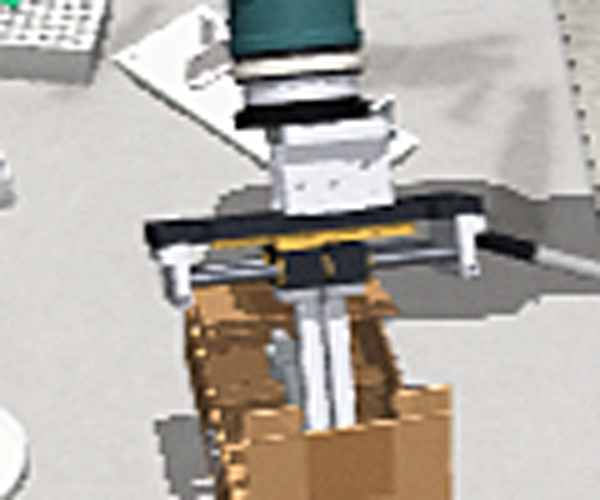

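```bash
python3 -m jog '[{"delta_pos":[0,-0.46,0.22],"rotation":[0,0,0],"jaw":-1},{"delta_pos":[0,-0.46,0.22],"rotation":[0,0,0],"jaw":-1},{"delta_pos":[0,-0.46,0.22],"rotation":[0,0,0],"jaw":-1},{"delta_pos":[0,-0.2,0.12],"rotation":[0,0,0],"jaw":-1},{"delta_pos":[0,0,0],"rotation":[0,0,0],"jaw":-1}]' | sed -n '2p;4p'
python3 -c "
from h import *
plan([(0,.06,.16,40,3),(0,.06,.17,0,6),(0,.006,.17,-40,6),(0,.006,.134,-40,2),(0,-.045,.069,-40,5),(0,-.06,.1,-40,3),(0,-.078,.108,-40,2),(0,-.120,.118,-40,4),(0,-.06,.16,-40,3)])"
```

```text
ee_pos: [0.5101, 0.2069, 0.2727]
force: [1.0, 0.0, 0.3]
t 7.17 pos [0.5101 0.2069 0.2727] tip180 [0.4922 0.3229 0.1362] z [-0.099  0.645 -0.758] yaw 10.2 F [1.  0.  0.3] q [6.0, 9.0, 94.0, 41.0, 82.0, -13.0] op 0.0009
(0, 0.06, 0.16, 40) rot [-0.03 -0.05  0.03] shifts [[-0.02, 0.37, -1.01], 3]
(0, 0.06, 0.17, 0) rot [-0.97 -0.   -0.  ] shifts [[0.0, -0.9, 0.26], [-0.0, -0.92, 0.15], [0.0, -0.93, 0.05], [-0.0, -0.93, -0.06], [0.0, -0.92, -0.17], [-0.0, -0.89, -0.28]]
(0, 0.006, 0.17, -40) rot [-0.97 -0.    0.  ] shifts [[-0.0, -0.49, 0.31], [-0.0, -0.53, 0.25], [-0.0, -0.55, 0.19], [0.0, -0.57, 0.12], [-0.0, -0.58, 0.06], [-0.0, -0.58, -0.01]]
(0, 0.006, 0.134, -40) rot [0. 0. 0.] shifts [[0.0, -0.46, 0.55], 2]
(0, -0.045, 0.069, -40) rot [0. 0. 0.] shifts [[0.0, -0.02, 0.66], 5]
(0, -0.06, 0.1, -40) rot [0. 0. 0.] shifts [[-0.0, 0.42, -0.19], 3]
(0, -0.078, 0.108, -40) rot [0. 0. 0.] shifts [[0.0, 0.38, 0.11], 2]
(0, -0.12, 0.118, -40) rot [0. 0. 0.] shifts [[0.0, 0.39, 0.19], 4]
(0, -0.06, 0.16, -40) rot [0. 0. 0.] shifts [[-0.0, -0.25, -0.94], 3]
```

```bash
python3 -m jog '[{"delta_pos":[0,0.37,-1],"rotation":[0,0,0],"jaw":-1},{"delta_pos":[0,0.37,-1],"rotation":[0,0,0],"jaw":-1},{"delta_pos":[0,0.37,-1],"rotation":[0,0,0],"jaw":-1},{"delta_pos":[0,-0.9,0.26],"rotation":[-0.97,0,0],"jaw":-1},{"delta_pos":[0,-0.92,0.15],"rotation":[-0.97,0,0],"jaw":-1}]' | sed -n '2p;4p'
python3 -m jog '[{"delta_pos":[0,-0.93,0.05],"rotation":[-0.97,0,0],"jaw":-1},{"delta_pos":[0,-0.93,-0.06],"rotation":[-0.97,0,0],"jaw":-1},{"delta_pos":[0,-0.92,-0.17],"rotation":[-0.97,0,0],"jaw":-1},{"delta_pos":[0,-0.89,-0.28],"rotation":[-0.97,0,0],"jaw":-1},{"delta_pos":[0,-0.49,0.31],"rotation":[-0.97,0,0],"jaw":-1}]' | sed -n '2p;4p'
python3 -m jog '[{"delta_pos":[0,-0.53,0.25],"rotation":[-0.97,0,0],"jaw":-1},{"delta_pos":[0,-0.55,0.19],"rotation":[-0.97,0,0],"jaw":-1},{"delta_pos":[0,-0.57,0.12],"rotation":[-0.97,0,0],"jaw":-1},{"delta_pos":[0,-0.58,0.06],"rotation":[-0.97,0,0],"jaw":-1},{"delta_pos":[0,-0.58,0],"rotation":[-0.97,0,0],"jaw":-1}]' | sed -n '2p;4p'
python3 -c "
from h import *
plan([(0,.006,.134,-40,2),(0,-.045,.069,-40,5),(0,-.06,.1,-40,3),(0,-.078,.108,-40,2),(0,-.120,.118,-40,4),(0,-.06,.16,-40,3)])
save('top','t4',(180,130,300,260),4)"
```

```text
ee_pos: [0.5147, 0.1754, 0.3295]
force: [-0.8, 0.3, -0.2]
ee_pos: [0.4977, 0.2732, 0.3624]
force: [0.7, -1.7, -0.9]
ee_pos: [0.4883, 0.3352, 0.3211]
force: [-0.0, -0.2, 0.4]
t 9.05 pos [0.4883 0.3352 0.3211] tip180 [0.5106 0.2178 0.1865] z [ 0.124 -0.652 -0.748] yaw 9.5 F [-0.  -0.2  0.4] q [38.0, 19.0, 76.0, -38.0, 104.0, 26.0] op 0.001
(0, 0.006, 0.134, -40) rot [ 0.12 -0.02 -0.11] shifts [[-0.1, -0.48, 0.5], [-0.09, -0.47, 0.51]]
(0, -0.045, 0.069, -40) rot [0. 0. 0.] shifts [[0.0, -0.02, 0.66], 5]
(0, -0.06, 0.1, -40) rot [0. 0. 0.] shifts [[-0.0, 0.42, -0.19], 3]
(0, -0.078, 0.108, -40) rot [0. 0. 0.] shifts [[0.0, 0.38, 0.11], 2]
(0, -0.12, 0.118, -40) rot [0. 0. 0.] shifts [[0.0, 0.39, 0.19], 4]
(0, -0.06, 0.16, -40) rot [0. 0. 0.] shifts [[-0.0, -0.25, -0.94], 3]
```

View pics/t4.png

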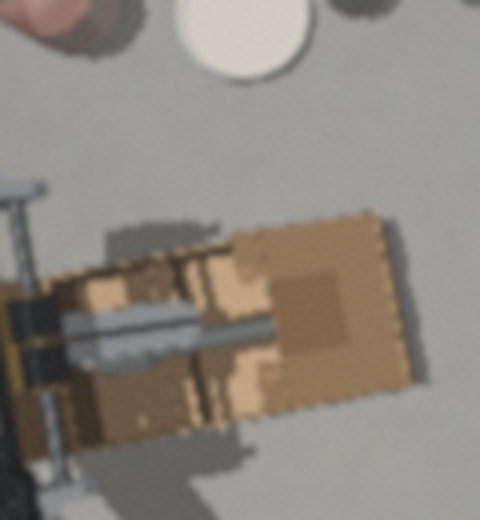

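```bash
python3 -m jog '[{"delta_pos":[-0.1,-0.48,0.5],"rotation":[0.12,0,-0.1],"jaw":-1},{"delta_pos":[-0.09,-0.47,0.5],"rotation":[0.12,0,-0.1],"jaw":-1},{"delta_pos":[0,-0.02,0.66],"rotation":[0,0,0],"jaw":-1},{"delta_pos":[0,-0.02,0.66],"rotation":[0,0,0],"jaw":-1},{"delta_pos":[0,-0.02,0.66],"rotation":[0,0,0],"jaw":-1}]' | sed -n '2p;4p'
python3 -m jog '[{"delta_pos":[0,-0.02,0.66],"rotation":[0,0,0],"jaw":-1},{"delta_pos":[0,-0.02,0.66],"rotation":[0,0,0],"jaw":-1},{"delta_pos":[0,0.42,-0.19],"rotation":[0,0,0],"jaw":-1},{"delta_pos":[0,0.42,-0.19],"rotation":[0,0,0],"jaw":-1},{"delta_pos":[0,0.42,-0.19],"rotation":[0,0,0],"jaw":-1}]' | sed -n '2p;4p'
python3 -m jog '[{"delta_pos":[0,0.38,0.11],"rotation":[0,0,0],"jaw":-1},{"delta_pos":[0,0.38,0.11],"rotation":[0,0,0],"jaw":-1},{"delta_pos":[0,0.39,0.19],"rotation":[0,0,0],"jaw":-1},{"delta_pos":[0,0.39,0.19],"rotation":[0,0,0],"jaw":-1},{"delta_pos":[0,0.39,0.19],"rotation":[0,0,0],"jaw":-1}]' | sed -n '2p;4p'
python3 -c "
from h import *
plan([(0,-.120,.118,-40,2),(0,-.06,.16,-40,3)])
P,R=st(0);print('tip carton',RC.T@(P+.199*R[:,2]-C0))"
```

```text
ee_pos: [0.4891, 0.304, 0.2405]
force: [0.0, -0.8, 0.6]
ee_pos: [0.4962, 0.2655, 0.2446]
force: [0.7, -0.1, -0.4]
ee_pos: [0.5061, 0.2141, 0.2638]
force: [-0.1, -0.1, 1.1]
t 10.97 pos [0.5061 0.2141 0.2638] tip180 [0.5274 0.1014 0.1251] z [ 0.118 -0.626 -0.77 ] yaw 10.6 F [-0.1 -0.1  1.1] q [27.0, 14.0, 89.0, -38.0, 90.0, 20.0] op 0.0003
(0, -0.12, 0.118, -40) rot [-0.03 -0.01  0.  ] shifts [[0.0, 0.12, -0.07], 2]
(0, -0.06, 0.16, -40) rot [0. 0. 0.] shifts [[-0.0, -0.25, -0.94], 3]
tip carton [ 0.00062629 -0.11657067  0.11046089]
```

```bash
python3 -m jog '[{"delta_pos":[0,0.25,0.02],"rotation":[0,0,0],"jaw":-1},{"delta_pos":[0,0.15,0],"rotation":[0,0,0],"jaw":-1},{"delta_pos":[0,-0.25,-0.94],"rotation":[0,0,0],"jaw":-1},{"delta_pos":[0,-0.25,-0.94],"rotation":[0,0,0],"jaw":-1},{"delta_pos":[0,-0.25,-0.94],"rotation":[0,0,0],"jaw":-1}]' | sed -n '2p;4p'
python3 -c "
from h import *
plan([(0,-0.005,.20,0,7)])"
```

```text
ee_pos: [0.4968, 0.2628, 0.3124]
force: [0.5, -0.5, -0.5]
t 11.6 pos [0.4968 0.2628 0.3124] tip180 [0.5172 0.1495 0.1739] z [ 0.113 -0.629 -0.769] yaw 10.3 F [ 0.5 -0.5 -0.5] q [31.0, 14.0, 82.0, -37.0, 98.0, 21.0] op 0.0006
(0, -0.005, 0.2, 0) rot [ 0.83  0.   -0.  ] shifts [[0.0, 0.6, -0.14], [0.0, 0.58, -0.2], [0.0, 0.56, -0.26], [0.0, 0.53, -0.31], [0.0, 0.5, -0.36], [0.0, 0.46, -0.41], [0.0, 0.42, -0.46]]
```

```bash
python3 -m jog '[{"delta_pos":[0,0.6,-0.14],"rotation":[0.83,0,0],"jaw":-1},{"delta_pos":[0,0.58,-0.2],"rotation":[0.83,0,0],"jaw":-1},{"delta_pos":[0,0.56,-0.26],"rotation":[0.83,0,0],"jaw":-1},{"delta_pos":[0,0.53,-0.31],"rotation":[0.83,0,0],"jaw":0},{"delta_pos":[0,0.5,-0.36],"rotation":[0.83,0,0],"jaw":0}]' | sed -n '2p;4p'
python3 -m jog '[{"delta_pos":[0,0.46,-0.41],"rotation":[0.83,0,0],"jaw":0},{"delta_pos":[0,0.42,-0.46],"rotation":[0.83,0,0],"jaw":0},{"delta_pos":[0,0,0],"rotation":[0.2,0,0],"jaw":0},{"delta_pos":[0,0,0],"rotation":[0,0,0],"jaw":0},{"delta_pos":[0,0,0],"rotation":[0,0,0],"jaw":0}]' | sed -n '2p;4p'
python3 - <<'E'
from h import *
st(); w=save('wrist','w5'); s=save('side','s5'); t=save('top','t5')
c=lambda d,x0,y0,x1,y1:cv2.resize(d["color"][y0:y1,x0:x1,::-1],(400,400),interpolation=cv2.INTER_CUBIC)
cv2.imwrite('pics/m5.png',np.hstack([c(w,200,0,460,260),c(s,275,190,385,300)]))
E
```

```text
ee_pos: [0.5048, 0.219, 0.3752]
force: [-0.2, 0.6, -0.0]
ee_pos: [0.5084, 0.1992, 0.401]
force: [0.3, 0.5, -0.2]
t 12.85 pos [0.5084 0.1992 0.401 ] tip180 [0.5067 0.2071 0.2211] z [-0.01   0.044 -0.999] yaw 10.8 F [ 0.3  0.5 -0.2] q [15.0, 4.0, 80.0, 3.0, 96.0, 4.0] op 0.0471
```

View pics/m5.png

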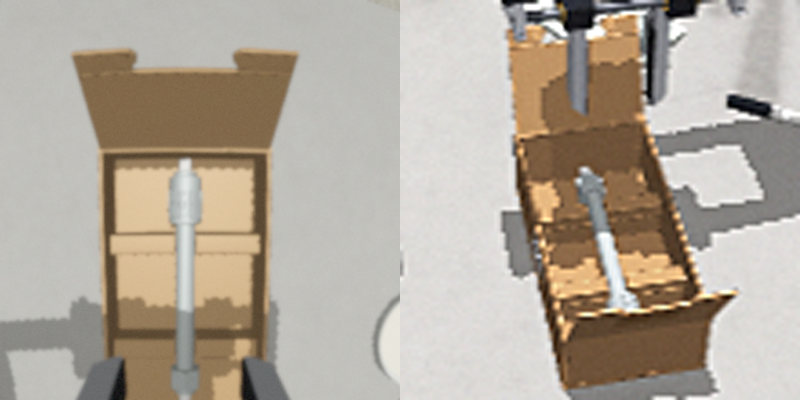

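```bash
python3 - <<'E'
from h import *
w=np.load('pics/w5.npz');s=np.load('pics/s5.npz');t=np.load('pics/t5.npz')
def ang(c,h): print(c.round(3),"ang",np.degrees(np.arctan2(c[2]-.066,(h-c[1])*np.sign(h))).round(1),"L",np.hypot(c[1]-h,c[2]-.066).round(3))
f=lambda x,y:(275+(x-400)/3.636,190+y/3.636)
ang(onx(*ray(s,*f(512,28)),.057),-.1065); ang(onx(*ray(s,*f(640,20)),-.057),-.1065)
g=lambda x,y:(200+x/1.538,y/1.538)
ang(onx(*wray(w,*g(75,52)),-.057),.1065); ang(onx(*wray(w,*g(297,55)),.057),.1065)
for p in [(185,160),(185,172),(186,225),(187,240),(188,330),(185,366),(185,390)]:
    o,r=wray(w,*g(*p)); q=o+r*(.032-o[2])/r[2]; print(p,(RC.T@(q-C0)).round(4))
# centroid of bright blue-grey tube
im=w["color"].astype(int); m=(im[...,2]-im[...,0]>-5)&(im.sum(2)>260); m[:,:300]=0;m[:,342:]=0;m[:100]=0
for v in range(148,236,8):
    x=np.where(m[v])[0]
    if len(x): 
        o,r=wray(w,x.mean(),v); q=o+r*(.035-o[2])/r[2]; print(v,x.min(),x.max(),(RC.T@(q-C0)).round(4))
E
```

```text
[ 0.057 -0.134  0.166] ang 105.4 L 0.103
[-0.057 -0.151  0.143] ang 120.1 L 0.089
[-0.057  0.157  0.138] ang 124.9 L 0.087
[0.057 0.152 0.148] ang 119.1 L 0.094
(185, 160) [0.0014 0.1047 0.032 ]
(185, 172) [0.0015 0.0958 0.032 ]
(186, 225) [0.0024 0.0566 0.032 ]
(187, 240) [0.0032 0.0455 0.032 ]
(188, 330) [ 0.0044 -0.0235  0.032 ]
(185, 366) [ 0.0023 -0.0529  0.032 ]
(185, 390) [ 0.0024 -0.0735  0.032 ]
148 316 324 [0.0013 0.0548 0.035 ]
156 315 325 [0.0014 0.0458 0.035 ]
164 316 325 [0.002  0.0367 0.035 ]
172 316 324 [0.0015 0.0275 0.035 ]
180 315 324 [0.001  0.0183 0.035 ]
188 316 324 [0.0016 0.009  0.035 ]
196 316 324 [ 0.0016 -0.0004  0.035 ]
204 316 324 [ 0.0017 -0.0099  0.035 ]
212 316 324 [ 0.0017 -0.0195  0.035 ]
220 316 324 [ 0.0018 -0.0293  0.035 ]
228 316 324 [ 0.0019 -0.0392  0.035 ]
```

```bash
python3 -c "
from h import *
plan([(.0016,.0015,.12,0,4),(.0016,.0015,.019,0,6)])"
```

```text
t 13.0 pos [0.5084 0.1993 0.401 ] tip180 [0.5067 0.2072 0.2212] z [-0.01   0.044 -0.999] yaw 10.8 F [0.6 0.9 0.5] q [15.0, 4.0, 80.0, 3.0, 96.0, 4.0] op 0.0469
(0.0016, 0.0015, 0.12, 0) rot [-0.09  0.    0.01] shifts [[0.02, -0.02, 0.82], [0.02, -0.03, 0.82], [0.02, -0.04, 0.82], [0.02, -0.05, 0.82]]
(0.0016, 0.0015, 0.019, 0) rot [0. 0. 0.] shifts [[0.0, -0.0, 0.67], 6]
```

```bash
python3 -m jog '[{"delta_pos":[0.02,-0.02,0.82],"rotation":[-0.09,0,0.01],"jaw":0},{"delta_pos":[0.02,-0.03,0.82],"rotation":[-0.09,0,0.01],"jaw":0},{"delta_pos":[0.02,-0.04,0.82],"rotation":[-0.09,0,0.01],"jaw":0},{"delta_pos":[0.02,-0.05,0.82],"rotation":[-0.09,0,0.01],"jaw":0},{"delta_pos":[0,0,0.6],"rotation":[0,0,0],"jaw":0}]' | sed -n '2p;4p'
python3 -c "
from h import *
need(C0+RC@np.array([.0016,.0015,.218]),Rz(10.4))"
```

```text
ee_pos: [0.5091, 0.2074, 0.3018]
force: [0.4, -0.5, 0.1]
t 13.62 pos [0.5091 0.2074 0.3018] tip180 [0.5092 0.2073 0.1218] z [ 0.001 -0.    -1.   ] yaw 10.7 F [ 0.4 -0.5  0.1] q [16.0, 7.0, 88.0, -0.0, 85.0, 6.0] op 0.0473
shift units [-0.01  0.06  3.35] rot units [ 0.   -0.01  0.04]
```

```bash
python3 -m jog '[{"delta_pos":[0,0.06,0.7],"rotation":[0,0,0.04],"jaw":0},{"delta_pos":[0,0,0.7],"rotation":[0,0,0],"jaw":0},{"delta_pos":[0,0,0.7],"rotation":[0,0,0],"jaw":0},{"delta_pos":[0,0,0.65],"rotation":[0,0,0],"jaw":0},{"delta_pos":[0,0,0.6],"rotation":[0,0,0],"jaw":0}]' | sed -n '2p;4p'
python3 -m jog '[{"delta_pos":[0,0,0],"rotation":[0,0,0],"jaw":-1},{"delta_pos":[0,0,0],"rotation":[0,0,0],"jaw":-1},{"delta_pos":[0,0,0],"rotation":[0,0,0],"jaw":-1},{"delta_pos":[0,0,0],"rotation":[0,0,0],"jaw":-1},{"delta_pos":[0,0,0],"rotation":[0,0,0],"jaw":-1}]' | sed -n '2p;4,5p'
python3 -c "
from h import *
st()"
```

```text
ee_pos: [0.5096, 0.2058, 0.213]
force: [-0.2, -0.3, -0.3]
ee_pos: [0.5093, 0.2057, 0.2127]
force: [0.5, -0.9, -1.8]
opening: 0.0133
t 14.88 pos [0.5093 0.2057 0.2127] tip180 [0.5093 0.2057 0.0327] z [-0. -0. -1.] yaw 10.4 F [ 0.5 -0.9 -1.8] q [16.0, 12.0, 94.0, -0.0, 75.0, 6.0] op 0.0133
```

```bash
python3 -m jog '[{"delta_pos":[0,0,0],"rotation":[0,0,0],"jaw":-0.4},{"delta_pos":[0,0,0],"rotation":[0,0,0],"jaw":-0.4},{"delta_pos":[0,0,-0.2],"rotation":[0,0,0],"jaw":-0.4},{"delta_pos":[0,0,-0.1],"rotation":[0,0,0],"jaw":-0.4},{"delta_pos":[0,0,0],"rotation":[0,0,0],"jaw":-1}]' | sed -n '2p;4,5p'
python3 -m jog '[{"delta_pos":[0,0,0],"rotation":[0,0,0],"jaw":-1},{"delta_pos":[0,0,0],"rotation":[0,0,0],"jaw":-1},{"delta_pos":[0,0,0],"rotation":[0,0,0],"jaw":-1},{"delta_pos":[0,0,-0.4],"rotation":[0,0,0],"jaw":-1},{"delta_pos":[0,0,-0.8],"rotation":[0,0,0],"jaw":-1}]' | sed -n '2p;4,5p'
python3 -m jog '[{"delta_pos":[0,0,-0.9],"rotation":[0,0,0],"jaw":-1},{"delta_pos":[0,0,-0.9],"rotation":[0,0,0],"jaw":-1},{"delta_pos":[0,0,-0.9],"rotation":[0,0,0],"jaw":-1},{"delta_pos":[0,0,-0.9],"rotation":[0,0,0],"jaw":-1},{"delta_pos":[0,0,-0.9],"rotation":[0,0,0],"jaw":-1}]' | sed -n '2p;4,5p'
python3 - <<'E'
from h import *
st(); w=save('wrist','w6'); s=save('side','s6'); t=save('top','t6')
c=lambda d,x0,y0,x1,y1:cv2.resize(d["color"][y0:y1,x0:x1,::-1],(400,400),interpolation=cv2.INTER_CUBIC)
cv2.imwrite('pics/m6.png',np.hstack([c(w,200,0,460,260),c(s,275,150,385,260)]))
E
```

```text
ee_pos: [0.5101, 0.206, 0.2221]
force: [-0.4, -0.3, 0.0]
opening: 0.0215
ee_pos: [0.5086, 0.2056, 0.2501]
force: [0.0, -0.2, -2.5]
opening: 0.0129
ee_pos: [0.5092, 0.2056, 0.3658]
force: [0.1, -0.2, -2.0]
opening: 0.0131
t 16.75 pos [0.5092 0.2056 0.3658] tip180 [0.5085 0.2052 0.1858] z [-0.004 -0.002 -1.   ] yaw 10.4 F [ 0.1 -0.2 -2. ] q [16.0, 6.0, 82.0, -0.0, 92.0, 6.0] op 0.0131
```

View pics/m6.png

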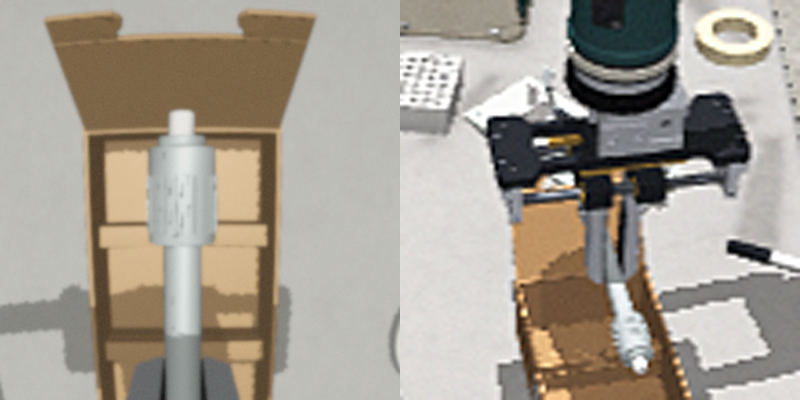

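```bash
cat >> h.py <<'E'
def tri(r1,r2):
    (o1,d1),(o2,d2)=r1,r2
    A=np.stack([d1,-d2],1); s=np.linalg.lstsq(A,o2-o1,rcond=None)[0]
    a,b=o1+s[0]*d1,o2+s[1]*d2; return (a+b)/2,np.linalg.norm(a-b)
E
python3 - <<'E'
from h import *
w=np.load('pics/w6.npz');s=np.load('pics/s6.npz')
g=lambda x,y:(200+x/1.538,y/1.538); f=lambda x,y:(275+(x-400)/3.636,150+y/3.636)
p,e=tri(wray(w,*g(181,112)),ray(s,*f(640,366))); print(p.round(4),e.round(4))
P,R=st(0); c=P+.19*R[:,2]; d=p-c; print("axis pt",c.round(4),"len",np.linalg.norm(d).round(4),"pitch",np.degrees(np.arcsin(d[2]/np.linalg.norm(d))).round(2),"yaw",np.degrees(np.arctan2(-d[0],d[1])).round(1))
# guard start/end rings on wrist, check depth by widths: px width/24mm
for u0,u1,v in [(150,216,160),(148,214,235),(164,201,260),(167,200,330)]:
    a=wray(w,*g(u0,v))[1];b=wray(w,*g(u1,v))[1]; al=np.arccos(a@b); dd=(.024 if v<245 else .014)/2/np.sin(al/2); m=(a+b)/2; m/=np.linalg.norm(m); print(v,(w["world_from_camera"][:3,3]+m*dd).round(4))
E
```

```text
[0.4917 0.306  0.1851] 0.0023
axis pt [0.5093 0.2054 0.1765] len 0.1024 pitch 4.83 yaw 9.9
160 [0.494  0.2908 0.1687]
235 [0.4982 0.2636 0.1721]
260 [0.5005 0.2537 0.1671]
330 [0.5067 0.2217 0.1532]
```

```bash
python3 -c "
from h import *
P,R=st()
for tgt,n in [((.51,.2,.405),2),((.531,-.137,.40),14)]:
    print((R.T@(np.array(tgt)-P)/.025/n).round(2),n); P=np.array(tgt)
"
```

```text
t 16.9 pos [0.5095 0.2057 0.3665] tip180 [0.5093 0.2055 0.1865] z [-0.001 -0.001 -1.   ] yaw 10.4 F [ 0.7 -0.1 -2.9] q [16.0, 6.0, 82.0, -0.0, 92.0, 6.0] op 0.0129
[-0.01  0.11 -0.77] 2
[-0.11  0.96  0.02] 14
```

```bash
python3 -m jog '[{"delta_pos":[0,0.1,-0.8],"rotation":[0,0,0],"jaw":-1},{"delta_pos":[0,0.1,-0.8],"rotation":[0,0,0],"jaw":-1},{"delta_pos":[-0.1,0.7,0],"rotation":[0,0,0],"jaw":-1},{"delta_pos":[-0.11,0.96,0],"rotation":[0,0,0],"jaw":-1},{"delta_pos":[-0.11,0.96,0],"rotation":[0,0,0],"jaw":-1}]' | sed -n '2p;4,5p'
python3 -m jog '[{"delta_pos":[-0.11,0.96,0],"rotation":[0,0,0],"jaw":-1},{"delta_pos":[-0.11,0.96,0],"rotation":[0,0,0],"jaw":-1},{"delta_pos":[-0.11,0.96,0],"rotation":[0,0,0],"jaw":-1},{"delta_pos":[-0.11,0.96,0],"rotation":[0,0,0],"jaw":-1},{"delta_pos":[-0.11,0.96,0],"rotation":[0,0,0],"jaw":-1}]' | sed -n '2p;4,5p'
python3 -m jog '[{"delta_pos":[-0.11,0.96,0],"rotation":[0,0,0],"jaw":-1},{"delta_pos":[-0.11,0.96,0],"rotation":[0,0,0],"jaw":-1},{"delta_pos":[-0.11,0.96,0],"rotation":[0,0,0],"jaw":-1},{"delta_pos":[-0.11,0.96,0],"rotation":[0,0,0],"jaw":-1},{"delta_pos":[-0.05,0.4,0],"rotation":[0,0,-0.6],"jaw":-1}]' | sed -n '2p;4,5p'
python3 -m jog '[{"delta_pos":[0,0,0],"rotation":[0,0,-1],"jaw":-1},{"delta_pos":[0,0,0],"rotation":[0,0,-1],"jaw":-1},{"delta_pos":[0,0,0],"rotation":[0,0,-1],"jaw":-1},{"delta_pos":[0,0,0],"rotation":[0,0,-1],"jaw":-1},{"delta_pos":[0,0,0],"rotation":[0,0,-0.4],"jaw":-1}]' | sed -n '2p;4,5p'
python3 -c "
from h import *
need([.532,-.137,.34],Rz(45.1))"
```

```text
ee_pos: [0.5137, 0.1323, 0.3976]
force: [-0.4, -0.2, -2.8]
opening: 0.0133
ee_pos: [0.5198, 0.0029, 0.3861]
force: [0.1, -0.4, -1.6]
opening: 0.013
ee_pos: [0.5232, -0.1128, 0.3744]
force: [0.3, 0.4, -2.7]
opening: 0.013
ee_pos: [0.5191, -0.1185, 0.3618]
force: [-0.1, 0.1, -2.3]
opening: 0.0127
t 19.4 pos [ 0.5191 -0.1185  0.3618] tip180 [ 0.5069 -0.1193  0.1822] z [-0.068 -0.004 -0.998] yaw 45.2 F [-0.1  0.1 -2.3] q [-19.0, 5.0, 84.0, -1.0, 95.0, -64.0] op 0.0127
shift units [-0.12  0.92  0.84] rot units [-0.38  0.42  0.01]
```

```bash
python3 -m jog '[{"delta_pos":[-0.04,0.31,0.28],"rotation":[-0.13,0.14,0],"jaw":-1},{"delta_pos":[-0.04,0.31,0.28],"rotation":[-0.13,0.14,0],"jaw":-1},{"delta_pos":[-0.04,0.31,0.28],"rotation":[-0.12,0.14,0],"jaw":-1},{"delta_pos":[0,0,0],"rotation":[0,0,0],"jaw":-1},{"delta_pos":[0,0,0],"rotation":[0,0,0],"jaw":-1}]' | sed -n '2p;4,5p'
python3 - <<'E'
from h import *
need([.532,-.137,.34],Rz(45.1)); w=save('wrist','w7'); s=save('side','s7'); t=save('top','t7')
c=lambda d,x0,y0,x1,y1:cv2.resize(d["color"][y0:y1,x0:x1,::-1],(400,400),interpolation=cv2.INTER_CUBIC)
cv2.imwrite('pics/m7.png',np.hstack([c(w,200,0,460,260),c(s,270,110,380,220)]))
E
```

```text
ee_pos: [0.5312, -0.1406, 0.3321]
force: [-0.2, 0.8, -2.7]
opening: 0.0126
t 20.02 pos [ 0.5312 -0.1406  0.3321] tip180 [ 0.5303 -0.1403  0.1521] z [-0.005  0.002 -1.   ] yaw 44.8 F [-0.2  0.8 -2.7] q [-21.0, 6.0, 85.0, -0.0, 89.0, -66.0] op 0.0126
shift units [ 0.12 -0.08 -0.31] rot units [-0.04  0.02 -0.04]
```

View pics/m7.png

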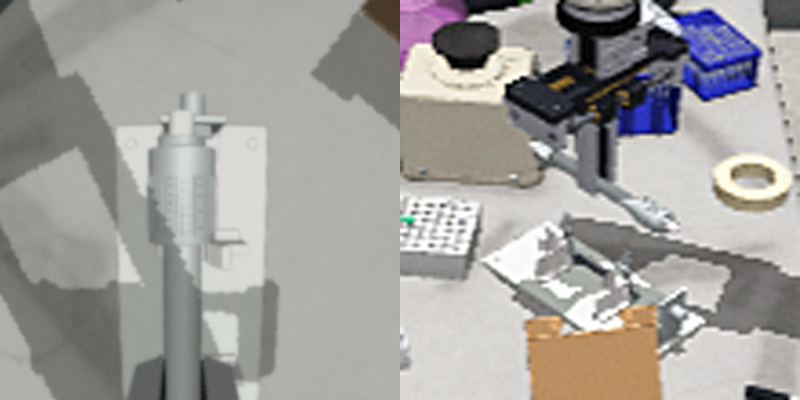

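```bash
python3 - <<'E'
from h import *
w=np.load('pics/w7.npz'); P,R=st(0)
g=lambda x,y:(200+x/1.538,y/1.538)
def pt(p,z):
    o,r=wray(w,*g(*p)); q=o+r*(z-o[2])/r[2]; return q
for n,p,z in [("L end",(117,128),.012),("R end",(267,127),.012),("L",(118,275),.012),("R",(264,385),.012),("brk L",(163,120),.07),("brk R",(226,120),.07),("prongR",(247,243),.073)]:
    q=pt(p,z); print(n,q.round(4),"tool",(R.T@(q-P)).round(4))
for p in [(151,160),(217,160)]: q=pt(p,P[2]-.19); print("guard",(R.T@(q-P)).round(4))
q=pt((181,112),P[2]-.19); print("plug tip",(R.T@(q-P)).round(4))
s=np.load('pics/s7.npz'); f=lambda x,y:(270+(x-400)/3.636,110+y/3.636)
p,e=tri(wray(w,*g(181,112)),ray(s,*f(675,228))); print("plug tri",(R.T@(p-P)).round(4),e)
# nut plug end in side, on plane of tool x=0
o,r=ray(s,*f(533,148)); o=R.T@(o-P); r=R.T@r; print("nut plug",(o-r*o[0]/r[0]).round(4))
o,r=ray(s,*f(675,228)); o=R.T@(o-P); r=R.T@r; print("guard plug",(o-r*o[0]/r[0]).round(4))
E
```

```text
L end [ 0.423  -0.0889  0.012 ] tool [-0.0398 -0.1115  0.3212]
R end [ 0.4886 -0.0223  0.012 ] tool [ 0.0536 -0.1124  0.321 ]
L [ 0.4886 -0.1563  0.012 ] tool [-0.0409 -0.0175  0.3208]
R [ 0.6133 -0.1422  0.012 ] tool [0.0574 0.0605 0.3203]
brk L [ 0.4471 -0.0689  0.07  ] tool [-0.0088 -0.1089  0.2631]
brk R [ 0.4693 -0.0466  0.07  ] tool [ 0.0227 -0.1091  0.2631]
prongR [ 0.521  -0.0832  0.073 ] tool [ 0.0335 -0.0467  0.2598]
guard [-0.0101 -0.086   0.1904]
guard [ 0.013  -0.0859  0.1903]
plug tip [ 0.0004 -0.103   0.1904]
plug tri [ 0.0006 -0.1024  0.1871] 0.0004901949728185472
nut plug [0.     0.0882 0.1927]
guard plug [ 0.     -0.1016  0.188 ]
```

```bash
python3 -m jog '[{"delta_pos":[0.28,0.04,0],"rotation":[-0.04,0.02,-0.04],"jaw":-1},{"delta_pos":[0,0,0.7],"rotation":[0,0,0],"jaw":-1},{"delta_pos":[0,0,0.7],"rotation":[0,0,0],"jaw":-1},{"delta_pos":[0,0,0.5],"rotation":[0,0,0],"jaw":-1},{"delta_pos":[0,0,0],"rotation":[0,0,0],"jaw":-1}]' | sed -n '2p;4,5p'
python3 - <<'E'
from h import *
need([.5362,-.1356,.27],Rz(45.1)); w=save('wrist','w8'); s=save('side','s8'); t=save('top','t8')
c=lambda d,x0,y0,x1,y1:cv2.resize(d["color"][y0:y1,x0:x1,::-1],(400,400),interpolation=cv2.INTER_CUBIC)
cv2.imwrite('pics/m8.png',np.hstack([c(w,220,30,420,230),c(s,285,140,365,220)]))
E
```

```text
ee_pos: [0.5372, -0.135, 0.281]
force: [-0.4, -0.3, -1.7]
opening: 0.0132
t 20.8 pos [ 0.5372 -0.135   0.281 ] tip180 [ 0.5371 -0.1349  0.101 ] z [-0.  0. -1.] yaw 45.2 F [-0.4 -0.3 -1.7] q [-20.0, 9.0, 89.0, 0.0, 83.0, -65.0] op 0.0132
shift units [-0.05 -0.01  0.44] rot units [-0.   -0.    0.02]
```

View pics/m8.png

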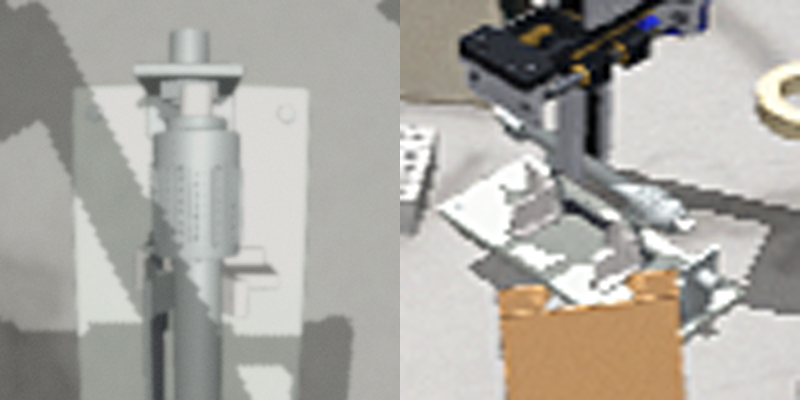

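```bash
python3 -m jog '[{"delta_pos":[-0.1,0,0],"rotation":[0,0,0.02],"jaw":-1},{"delta_pos":[0,0,0.3],"rotation":[0,0,0],"jaw":-1},{"delta_pos":[0,0,0.3],"rotation":[0,0,0],"jaw":-1},{"delta_pos":[0,0,0.2],"rotation":[0,0,0],"jaw":-1},{"delta_pos":[0,0,0.2],"rotation":[0,0,0],"jaw":-1}]' | sed -n '2p;4,5p'
python3 -c "
from h import *
need([.5355,-.1365,.242],Rz(45.1))"
```

```text
ee_pos: [0.5366, -0.1376, 0.259]
force: [0.3, 0.1, -1.9]
opening: 0.0129
t 21.57 pos [ 0.5366 -0.1376  0.259 ] tip180 [ 0.538  -0.1381  0.079 ] z [ 0.008 -0.003 -1.   ] yaw 45.1 F [ 0.3  0.1 -1.9] q [-20.0, 10.0, 90.0, 0.0, 80.0, -65.0] op 0.0129
shift units [-0.   -0.07  0.68] rot units [ 0.06 -0.03 -0.  ]
```

```bash
python3 -m jog '[{"delta_pos":[0,-0.07,0.1],"rotation":[0.06,-0.03,0],"jaw":-1},{"delta_pos":[0,0,0.25],"rotation":[0,0,0],"jaw":-1},{"delta_pos":[0,0,0.3],"rotation":[0,0,0],"jaw":-1},{"delta_pos":[0,0,0.3],"rotation":[0,0,0],"jaw":-1},{"delta_pos":[0,0,0.3],"rotation":[0,0,0],"jaw":-1}]' | sed -n '2p;4,5p'
python3 -c "
from h import *
need([.5355,-.1365,.242],Rz(45.1))"
```

```text
ee_pos: [0.5352, -0.1369, 0.2479]
force: [-3.3, 0.5, 2.7]
opening: 0.0131
t 22.2 pos [ 0.5352 -0.1369  0.2479] tip180 [ 0.5362 -0.1382  0.0679] z [ 0.006 -0.007 -1.   ] yaw 45.1 F [-3.3  0.5  2.7] q [-20.0, 10.0, 91.0, -0.0, 78.0, -65.0] op 0.0131
shift units [ 0.02 -0.01  0.24] rot units [ 0.07  0.01 -0.  ]
```

```bash
python3 -m jog '[{"delta_pos":[0,0,0.5],"rotation":[0.05,0,0],"jaw":-1},{"delta_pos":[0,0,0.5],"rotation":[0,0,0],"jaw":-1},{"delta_pos":[0,0,0.5],"rotation":[0,0,0],"jaw":-1},{"delta_pos":[0,0,0.5],"rotation":[0,0,0],"jaw":-1},{"delta_pos":[0,0,0.5],"rotation":[0,0,0],"jaw":-1}]' | sed -n '2p;4,5p'
python3 -c "
from h import *
need([.5355,-.1365,.242],Rz(45.1))"
```

```text
ee_pos: [0.5384, -0.1405, 0.2357]
force: [-19.2, 4.5, 40.8]
opening: 0.0133
t 22.82 pos [ 0.5384 -0.1405  0.2357] tip180 [ 0.5425 -0.1445  0.0558] z [ 0.023 -0.022 -0.999] yaw 45.1 F [-19.2   4.5  40.8] q [-20.0, 11.0, 92.0, -1.0, 76.0, -65.0] op 0.0133
shift units [ 0.03 -0.19 -0.26] rot units [ 0.27 -0.01  0.01]
```

```bash
python3 -m jog '[{"delta_pos":[0,0,-0.05],"rotation":[0,0,0],"jaw":-1},{"delta_pos":[0,-0.05,0],"rotation":[0.07,0,0],"jaw":-1},{"delta_pos":[0,-0.05,0],"rotation":[0.07,0,0],"jaw":-1},{"delta_pos":[0,-0.05,0],"rotation":[0.07,0,0],"jaw":-1},{"delta_pos":[0,-0.04,0],"rotation":[0.06,0,0],"jaw":-1}]' | sed -n '2p;4,5p'
python3 - <<'E'
from h import *
need([.5355,-.1365,.242],Rz(45.1)); w=save('wrist','w9'); s=save('side','s9'); t=save('top','t9')
c=lambda d,x0,y0,x1,y1:cv2.resize(d["color"][y0:y1,x0:x1,::-1],(400,400),interpolation=cv2.INTER_CUBIC)
cv2.imwrite('pics/m9.png',np.hstack([c(w,220,30,420,230),c(s,285,140,365,220)]))
E
```

```text
ee_pos: [0.5373, -0.14, 0.2381]
force: [3.4, -2.7, -3.9]
opening: 0.0132
t 23.45 pos [ 0.5373 -0.14    0.2381] tip180 [ 0.5394 -0.1416  0.0581] z [ 0.012 -0.009 -1.   ] yaw 45.1 F [ 3.4 -2.7 -3.9] q [-20.0, 11.0, 92.0, -0.0, 77.0, -65.0] op 0.0132
shift units [ 0.05 -0.15 -0.16] rot units [ 0.12 -0.02 -0.  ]
```

View pics/m9.png

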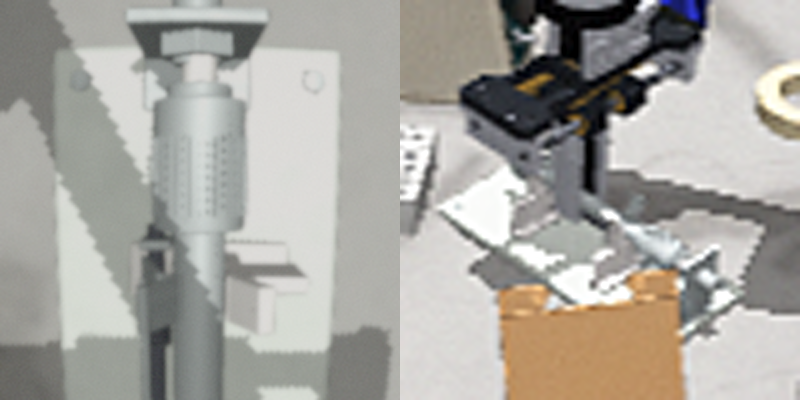

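```bash
python3 - <<'E'
from h import *
w=np.load('pics/w9.npz'); P,R=st(0)
g=lambda x,y:(220+x/2,30+y/2)
def pt(p,z):
    o,r=wray(w,*g(*p)); return o+r*(z-o[2])/r[2]
H=Rz(45.1); H=np.c_[H[:,0],-H[:,1],-H[:,2]]  # holder axes
O=np.array([.5355,-.1365,0])
for n,p,z in [("pl L",(57,50),.012),("pl R",(338,46),.012),("plL2",(66,390),.012),("plR2",(328,345),.012),("brkL",(127,12),.07),("brkR",(269,12),.07),("plug end",(200,57),.052),("guard out",(200,90),.052),("guard in",(203,228),.052),("nose",(155,243),.07),("tubeL",(180,330),.052),("tubeR",(223,330),.052),("tubeL",(180,250),.052),("tubeR",(222,250),.052)]:
    print(n,(H.T@(pt(p,z)-O)).round(4))
def wd(u0,u1,v,D):
    a=wray(w,*g(u0,v))[1];b=wray(w,*g(u1,v))[1]; al=np.arccos(a@b); m=(a+b); m/=np.linalg.norm(m)
    return (H.T@(w["world_from_camera"][:3,3]+m*D/2/np.sin(al/2)-O)).round(4)
print("guard by width",wd(153,246,165,.024),"tube",wd(180,223,330,.014))
# pixel rows along the axis for refinement
im=w["color"]; print([tuple(im[v,320]) [0] for v in range(36,80)])
E
```

```text
pl L [-0.0454  0.1144  0.012 ]
pl R [0.0468 0.1157 0.012 ]
plL2 [-0.0466 -0.0036  0.012 ]
plR2 [0.0462 0.0131 0.012 ]
brkL [-0.0158  0.112   0.07  ]
brkR [0.0172 0.112  0.07  ]
plug end [0.0012 0.1036 0.052 ]
guard out [0.0012 0.0947 0.052 ]
guard in [0.002  0.0579 0.052 ]
nose [-0.0096  0.0564  0.07  ]
tubeL [-0.0044  0.0299  0.052 ]
tubeR [0.0075 0.0298 0.052 ]
tubeL [-0.0042  0.052   0.052 ]
tubeR [0.007 0.052 0.052]
guard by width [0.001  0.0748 0.0539] tube [0.0018 0.0214 0.0219]
[np.uint8(207), np.uint8(208), np.uint8(205), np.uint8(186), np.uint8(153), np.uint8(109), np.uint8(82), np.uint8(96), np.uint8(122), np.uint8(157), np.uint8(170), np.uint8(172), np.uint8(173), np.uint8(174), np.uint8(172), np.uint8(173), np.uint8(171), np.uint8(171), np.uint8(166), np.uint8(152), np.uint8(151), np.uint8(187), np.uint8(210), np.uint8(217), np.uint8(219), np.uint8(219), np.uint8(219), np.uint8(219), np.uint8(219), np.uint8(219), np.uint8(218), np.uint8(220), np.uint8(217), np.uint8(211), np.uint8(200), np.uint8(199), np.uint8(206), np.uint8(209), np.uint8(207), np.uint8(206), np.uint8(199), np.uint8(191), np.uint8(197), np.uint8(210)]
```

```bash
python3 -m jog '[{"delta_pos":[0,0,0],"rotation":[0,0,0],"jaw":-0.45},{"delta_pos":[0,0,0],"rotation":[0,0,0],"jaw":-0.45},{"delta_pos":[0,0,0],"rotation":[0.1,0,0],"jaw":-0.45},{"delta_pos":[0,0,-0.5],"rotation":[0,0,0],"jaw":-0.45},{"delta_pos":[0,0,-0.7],"rotation":[0,0,0],"jaw":-0.45}]' | sed -n '2p;4,5p'
python3 -m jog '[{"delta_pos":[0,0,-0.8],"rotation":[0,0,0],"jaw":-0.45},{"delta_pos":[0,0,-0.8],"rotation":[0,0,0],"jaw":-1},{"delta_pos":[0,0,0],"rotation":[0,0,0],"jaw":-1},{"delta_pos":[0,0,0],"rotation":[0,0,0],"jaw":-1},{"delta_pos":[0,0,0],"rotation":[0,0,0],"jaw":-1}]' | sed -n '2p;4,5p'
python3 - <<'E'
from h import *
H=Rz(45.1); O=np.array([.5355,-.1365,0])+.002*(-H[:,1])
for y in(.022,-.022,-.064): print(y,end=' '); need(O+y*(-H[:,1])+np.array([0,0,.30]),H)
w=save('wrist','w10'); s=save('side','s10'); t=save('top','t10')
E
```

```text
ee_pos: [0.5357, -0.1379, 0.2685]
force: [0.5, -0.5, 0.2]
opening: 0.026
ee_pos: [0.5363, -0.1382, 0.3159]
force: [-0.8, -0.4, 0.0]
opening: 0.0001
0.022 t 24.85 pos [ 0.5363 -0.1382  0.3159] tip180 [ 0.5367 -0.1374  0.1359] z [ 0.002  0.005 -1.   ] yaw 45.2 F [-0.8 -0.4  0. ] q [-20.0, 7.0, 86.0, 0.0, 87.0, -66.0] op 0.0001
shift units [ 0.03 -1.03  0.64] rot units [-0.01 -0.04  0.01]
-0.022 t 24.85 pos [ 0.5363 -0.1382  0.3159] tip180 [ 0.5367 -0.1374  0.1359] z [ 0.002  0.005 -1.   ] yaw 45.2 F [-0.8 -0.4  0. ] q [-20.0, 7.0, 86.0, 0.0, 87.0, -66.0] op 0.0001
shift units [0.02 0.73 0.63] rot units [-0.01 -0.04  0.01]
-0.064 t 24.85 pos [ 0.5363 -0.1382  0.3159] tip180 [ 0.5367 -0.1374  0.1359] z [ 0.002  0.005 -1.   ] yaw 45.2 F [-0.8 -0.4  0. ] q [-20.0, 7.0, 86.0, 0.0, 87.0, -66.0] op 0.0001
shift units [0.02 2.41 0.63] rot units [-0.01 -0.04  0.01]
```

```bash
python3 -m jog '[{"delta_pos":[0.02,0.8,0],"rotation":[0,-0.04,0],"jaw":-1},{"delta_pos":[0,0.8,0.1],"rotation":[0,0,0],"jaw":-1},{"delta_pos":[0,0.8,0.3],"rotation":[0,0,0],"jaw":-1},{"delta_pos":[0,0,0.5],"rotation":[0,0,0],"jaw":-1},{"delta_pos":[0,0,0.5],"rotation":[0,0,0],"jaw":-1}]' | sed -n '2p;4,5p'
python3 - <<'E'
from h import *
H=Rz(45.1); O=np.array([.5355,-.1365,0])+.002*(-H[:,1])
need(O-.064*(-H[:,1])+np.array([0,0,.262]),H)
E
```

```text
ee_pos: [0.5796, -0.1804, 0.2769]
force: [-0.4, 0.5, 1.1]
opening: 0.0001
t 25.62 pos [ 0.5796 -0.1804  0.2769] tip180 [ 0.5786 -0.1799  0.0969] z [-0.005  0.003 -1.   ] yaw 45.2 F [-0.4  0.5  1.1] q [-23.0, 16.0, 81.0, 0.0, 84.0, -68.0] op 0.0001
shift units [ 0.   -0.01  0.6 ] rot units [-0.05  0.01  0.02]
```

```bash
python3 -m jog '[{"delta_pos":[0,0,0.2],"rotation":[-0.05,0,0.02],"jaw":-1},{"delta_pos":[0,0,0.2],"rotation":[0,0,0],"jaw":-1},{"delta_pos":[0,0,0.1],"rotation":[0,0,0],"jaw":-1},{"delta_pos":[0,0,0.1],"rotation":[0,0,0],"jaw":-1},{"delta_pos":[0,0,0.1],"rotation":[0,0,0],"jaw":-1}]' | sed -n '2p;4,5p'
python3 -c "
from h import *
st()"
```

```text
ee_pos: [0.5784, -0.1785, 0.2619]
force: [-4.6, 1.8, 8.8]
opening: 0.0005
t 26.25 pos [ 0.5784 -0.1785  0.2619] tip180 [ 0.5783 -0.1786  0.0819] z [-0.001 -0.    -1.   ] yaw 45.1 F [-4.6  1.8  8.8] q [-23.0, 16.0, 82.0, -0.0, 82.0, -68.0] op 0.0005
```

```bash
python3 -m jog '[{"delta_pos":[0,0,-0.5],"rotation":[0,0,0],"jaw":-1},{"delta_pos":[0,0,-0.8],"rotation":[0,0,0],"jaw":-1},{"delta_pos":[0,-0.5,-0.4],"rotation":[0,0,0],"jaw":-1},{"delta_pos":[0,-1,0],"rotation":[0,0,0],"jaw":-1},{"delta_pos":[0,-1,0],"rotation":[0,0,0],"jaw":-1}]' | sed -n '2p;4,5p'
python3 -m jog '[{"delta_pos":[0,-1,0],"rotation":[0,0,0],"jaw":-1},{"delta_pos":[0,-1,0],"rotation":[0,0,0],"jaw":-1},{"delta_pos":[0,-0.9,0],"rotation":[0,0,0],"jaw":-1},{"delta_pos":[0,0,0],"rotation":[0,0,0],"jaw":-1},{"delta_pos":[0,0,0],"rotation":[0,0,0],"jaw":-1}]' | sed -n '2p;4,5p'
python3 - <<'E'
from h import *
H=Rz(45.1); O=np.array([.5355,-.1365,0])+.002*(-H[:,1])
need(O+.073*(-H[:,1])+np.array([0,0,.2632]),H)
E
```

```text
ee_pos: [0.5331, -0.1333, 0.3089]
force: [-0.4, 0.8, 0.1]
opening: 0.0004
ee_pos: [0.4772, -0.0779, 0.31]
force: [-0.2, -0.3, -0.1]
opening: 0.0002
t 27.5 pos [ 0.4772 -0.0779  0.31  ] tip180 [ 0.4785 -0.0783  0.13  ] z [ 0.007 -0.002 -1.   ] yaw 45.2 F [-0.2 -0.3 -0.1] q [-16.0, -1.0, 96.0, -0.0, 85.0, -61.0] op 0.0002
shift units [-0.02  0.3   1.88] rot units [ 0.06 -0.03  0.02]
```

```bash
python3 -m jog '[{"delta_pos":[0,0.3,0.2],"rotation":[0.06,-0.03,0.02],"jaw":-1},{"delta_pos":[0,0,0.5],"rotation":[0,0,0],"jaw":-1},{"delta_pos":[0,0,0.4],"rotation":[0,0,0],"jaw":-1},{"delta_pos":[0,0,0.2],"rotation":[0,0,0],"jaw":-1},{"delta_pos":[0,0,0],"rotation":[0,0,0],"jaw":-1}]' | sed -n '2p;4,5p'
python3 -m jog '[{"delta_pos":[0,0,0.15],"rotation":[0,0,0],"jaw":-1},{"delta_pos":[0,0,0.15],"rotation":[0,0,0],"jaw":-1},{"delta_pos":[0,0,0.1],"rotation":[0,0,0],"jaw":-1},{"delta_pos":[0,0,0.1],"rotation":[0,0,0],"jaw":-1},{"delta_pos":[0,0,0.1],"rotation":[0,0,0],"jaw":-1}]' | sed -n '2p;4,5p'
```

```text
ee_pos: [0.4838, -0.0851, 0.2736]
force: [0.1, -0.3, -0.2]
opening: 0.001
ee_pos: [0.4842, -0.0846, 0.2624]
force: [-5.0, 2.5, 14.4]
opening: 0.0005
```

```bash
python3 -m jog '[{"delta_pos":[0,0,-0.5],"rotation":[0,0,0],"jaw":-1},{"delta_pos":[0,0.3,-0.8],"rotation":[0,0,0],"jaw":-1},{"delta_pos":[0,0.9,0],"rotation":[0,0,0],"jaw":-1},{"delta_pos":[0,0.9,0],"rotation":[0,0,0],"jaw":-1},{"delta_pos":[0,0.8,0],"rotation":[0,0,0],"jaw":-1}]' | sed -n '2p;4,5p'
python3 - <<'E'
from h import *
H=Rz(45.1); O=np.array([.5355,-.1365,0])+.002*(-H[:,1])
need(O+np.array([0,0,.2582]),H)
E
```

```text
ee_pos: [0.5368, -0.1364, 0.2996]
force: [0.1, 0.2, -0.9]
opening: 0.0006
t 29.38 pos [ 0.5368 -0.1364  0.2996] tip180 [ 0.5378 -0.1365  0.1196] z [ 0.005 -0.    -1.   ] yaw 45.1 F [ 0.1  0.2 -0.9] q [-20.0, 8.0, 87.0, 0.0, 84.0, -65.0] op 0.0006
shift units [-0.05 -0.12  1.65] rot units [ 0.03 -0.03 -0.  ]
```

```bash
python3 -m jog '[{"delta_pos":[-0.05,0.65,0.1],"rotation":[0.03,-0.03,0],"jaw":-1},{"delta_pos":[0,0,0.5],"rotation":[0,0,0],"jaw":-1},{"delta_pos":[0,0,0.4],"rotation":[0,0,0],"jaw":-1},{"delta_pos":[0,0,0.2],"rotation":[0,0,0],"jaw":-1},{"delta_pos":[0,0,0],"rotation":[0,0,0],"jaw":-1}]' | sed -n '2p;4,5p'
python3 -m jog '[{"delta_pos":[0,0,0.15],"rotation":[0,0,0],"jaw":-1},{"delta_pos":[0,0,0.15],"rotation":[0,0,0],"jaw":-1},{"delta_pos":[0,0,0.15],"rotation":[0,0,0],"jaw":-1},{"delta_pos":[0,0,0.15],"rotation":[0,0,0],"jaw":-1},{"delta_pos":[0,0,0.1],"rotation":[0,0,0],"jaw":-1}]' | sed -n '2p;4,5p'
```

```text
ee_pos: [0.5474, -0.149, 0.2667]
force: [0.5, -0.2, -0.0]
opening: 0.0002
ee_pos: [0.5473, -0.1483, 0.2582]
force: [-4.5, 0.9, 7.0]
opening: 0.0005
```

```bash
python3 -m jog '[{"delta_pos":[0,0,-0.5],"rotation":[0,0,0],"jaw":-1},{"delta_pos":[0,0,-0.9],"rotation":[0,0,0],"jaw":-1},{"delta_pos":[0,0,-0.9],"rotation":[0,0,0],"jaw":-1},{"delta_pos":[0,0,-0.9],"rotation":[0,0,0],"jaw":-1},{"delta_pos":[0,0,0],"rotation":[0,0,0],"jaw":-1}]' | sed -n '2p;4,5p'
python3 - <<'E'
from h import *
w=save('wrist','w11'); P,R=st()
H=Rz(45.1); H=np.c_[H[:,0],-H[:,1],-H[:,2]]; O=np.array([.5355,-.1365,0])+.002*H[:,1]
# brightness profile across the column at several holder y, height .052: find edges
K=w["intrinsics"];T=np.linalg.inv(w["world_from_camera"])
def wproj(p):
    c=T[:3,:3]@p+T[:3,3]; th=np.arctan2(np.hypot(c[0],c[1]),c[2]); n=c[:2]/np.hypot(c[0],c[1]); return K[:2,2]+K[0,0]*th*n
g=cv2.cvtColor(w["color"],cv2.COLOR_RGB2GRAY).astype(np.float32)
samp=lambda x,y:cv2.getRectSubPix(g,(1,1),tuple(map(float,wproj(O+H@np.array([x,y,.052])))))[0,0]
for y in(.095,.073,.062,.03,.02): print(y,[int(samp(x/1000,y)) for x in range(-20,21,2)])
print("axial",[(m,int(samp(0,m/1000))) for m in range(48,114,2)])
E
```

```text
ee_pos: [0.5475, -0.1484, 0.3431]
force: [0.1, 0.6, -0.5]
opening: 0.0004
t 31.3 pos [ 0.5472 -0.1483  0.3415] tip180 [ 0.5478 -0.1485  0.1615] z [ 0.003 -0.001 -1.   ] yaw 45.1 F [-0.6  0.2 -0.6] q [-21.0, 8.0, 82.0, -0.0, 89.0, -66.0] op 0.0003
0.095 [215, 214, 211, 196, 202, 158, 137, 145, 162, 185, 201, 201, 182, 179, 198, 212, 214, 208, 203, 215, 214]
0.073 [214, 214, 215, 202, 167, 157, 159, 164, 176, 185, 194, 199, 184, 173, 163, 154, 166, 210, 215, 215, 215]
0.062 [215, 215, 215, 195, 164, 160, 159, 166, 176, 184, 190, 191, 173, 171, 158, 149, 165, 208, 215, 215, 215]
0.03 [153, 150, 133, 124, 117, 144, 138, 129, 164, 191, 208, 198, 174, 159, 201, 208, 202, 201, 203, 204, 206]
0.02 [153, 153, 143, 108, 64, 64, 106, 135, 165, 191, 207, 195, 174, 156, 202, 214, 214, 214, 214, 214, 214]
axial [(48, 209), (50, 208), (52, 208), (54, 207), (56, 186), (58, 200), (60, 200), (62, 190), (64, 189), (66, 189), (68, 188), (70, 190), (72, 192), (74, 191), (76, 194), (78, 196), (80, 197), (82, 203), (84, 210), (86, 210), (88, 209), (90, 206), (92, 199), (94, 202), (96, 210), (98, 212), (100, 193), (102, 177), (104, 166), (106, 167), (108, 159), (110, 126), (112, 201)]
```

```bash
python3 -c "
from rig import arm
print(arm.sign_off())"
```

```text
the job is handed in; nothing more can be done
None
```

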